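# Chock a drink can on the sloping display board

### The arm

A 6-joint arm with a two-finger parallel gripper is mounted at the origin on a cart in front of the work surface, level with it; the furniture and walls round the work are solid. World frame = base frame: x ahead of the robot, y to its left, z up, the work surface at z = 0. Lengths are in m, angles in rad, forces in N, time in s.
With the tool pointing down it reaches from about 0.35 to 0.975 m from the base axis. Payload 17.4 kg.
Tool frame: the origin (TCP) lies midway between the tips of the shut fingers; the grasp point (between the pads) lies grip_point_offset behind it (grip_point_offset is the distance from the TCP to the grasp point, in m); z points along the fingers, y is the line along which they close (so a half turn about z gives the same grasp; the last joint's range is limited). The gripper opens to 85 mm and grips with 20 to 120 N. Pads are 22 mm wide; open, the fingers measure 114 mm over their backs; the gripper's body (76 mm by 85 mm) begins 54 mm behind the grasp point. The pads swing forward as they close: fully open they stand 13 mm farther back than shut.
Start: joints at [-1.279, 0.116, 1.442, -0, 1.584, -0.038], TCP at [0.219, -0.639, 0.231] pointing down, gripper open.
Joint ranges: [-2.83, 2.83], [-0.83, 2.19], [0.07, 2.5], [-1.14, 4.28], [0.01, 3], [-2.97, 2.97]. Speed limits (rad/s): [1.89, 1.89, 2.22, 3.14, 3.14, 3.14].

### API

Orientations are given as a rotation vector (axis times angle).
In Python, from plant import * gives the robot as it stands.
- The arm moves only by the tool apply_moves, never from a script. Its argument "moves" is a list of rows, each an object of numbers: "claw": the finger opening in mm, from 0 to 85.4; "x", "y", "z": the shift along the world's x, y, z in mm; "turn": the turn about the world's z in degrees. A call has 1 to 8 rows; each row is the pose to reach, as a shift and turn from the pose commanded when the call began; what a row does not reach only later rows make up. A row lasts 1/12 s, in which the tool goes at most 41.7 mm and 7.16 degrees, less where a joint would pass 70% of its speed; a pose out of reach is approached as far as the arm can. A call with a gripper value outside its range is refused whole. The fingers move at their own pace and stop on an object; "newtons" is the grip in N (left out, the last holds). Time passes only in rows, so rows that repeat a pose let the fingers close. It gives the time, the measured TCP pose, the force, the opening and the grip force at its end, in the units of the state.
- sense(): the state, without advancing time (a new reading comes with each control period).
- camera(name): name is "scene" or "top"; returns a dict with "color" (480x640x3 uint8, red, green, blue), "range_z" (480x640 float32, m along the optical axis (not along the pixel's ray), 0 where there is no reading), "vertical_fov" (degrees; the focal length in pixels is half the picture's height over the tangent of half this angle, whatever the lens; pixels are square), "cx", "cy" (the principal point, pixels), "world_from_camera" (4x4, takes a point from camera to world coordinates). Camera axes: x right, y up, looking along -z (the intrinsics and any distortion apply to the point x, -y, -z); pixel columns grow to the right and rows downward; lengths in m; the calibration is good to about 2 mm. A picture is of the moment at which its call begins.
- job_done(): hands the job in; it is judged then, once.
The state is a dict: "clock": time; "joints": joint angles; "joint_vel": joint speeds; "joint_efforts": joint torques, N m; "eef_pos": TCP position; "eef_rot": TCP orientation; "contact_force": force on the tool from outside, world axes, zero at the start; "ft_torque": the same for the moment, N m; "finger_gap": opening from 0.0 (shut) to 1.0 (fully open); "finger_force": force on a finger pad.
Only numpy, scipy, OpenCV 4.12 (cv2) and the standard library are available. Lean on these libraries where they do the work, as an engineer would, in place of code of your own. Each camera call takes 0.05 s, during which the arm holds its last target. There are 200 camera calls.

### The job

Lay the black chock bar with the yellow bands flat across the middle of the empty sloping board, square to the slope, and let it go. Then take the orange can out of its wire rest and lay it on its side on the board, parallel to the chock and just uphill of it; let the can go only once it bears on the chock, so that it never rolls off freely, and leave both there at rest. Do not knock the apple, the tub or the sanitizer bottle.

Things in the scene. Friction and masses are not known exactly. Their poses are not given: they have to be found in the camera images.
- deck: Fixed sloping board of pale wood on steel legs, 210 mm along the slope, 196 mm across. Origin: middle of its upper surface, about 58 mm above the counter. Its x axis points up the slope, away from the robot, 20 degrees above level; y lies level across the board; z is the normal of the surface. Side lips along the two sloping edges stand 8 mm above the surface and leave 180 mm between them; the lower and upper edges are open, so a can laid there alone rolls off.
- chock_center (a point): Centre of the chock, a loose black rubber bar with two yellow bands: 40 mm wide (its x), 120 mm long (its y), 20 mm high (its z), 0.3 kg, alike both ways round. Its rubber does not slip on the board. It starts flat on the counter, centre 10 mm up.
- can_center (a point): Centre of the orange drink can (66 mm diameter, 115 mm long, about 0.35 kg, closed, stiff); z is the can's axis, from base to top. It starts lying in the wire rest with its axis 30 degrees above level, top end up and away from the robot, its centre about 91 mm above the counter; lift it square to its axis.
- rest: Fixed wire rest holding the can. Origin: centre of the underside of its 150 x 84 mm base plate; x is the direction (level) towards the high end, z up. Two round rails under the can, 54 mm over their outsides, reach 7 mm above the can's lowest line; a 56 mm wide plate stops the can's base at the low end and ends 15 mm above the can's axis, measured square to it. The can's sides are free.
- apple: Red apple, about 77 mm, loose bystander. Origin under its centre.
- tub: Small yoghurt tub, 72 mm wide, 71 mm high, loose bystander. Origin under its centre.
- sanitizer: Pump bottle with a pink label, 180 mm high, loose bystander. Origin under its centre.

How it is judged:
By the outcome, as a careful person would: the job done as asked, in the order asked, and still so for the second after the job is handed in, with the robot touching nothing.
It also fails if it takes over 61 s, if anything falls off the work surface, if the arm or the gripper's body presses on something with over 40 N, if the wrist force passes 120 N, or if a joint passes its speed limit or range.

## Working session

There is one attempt and no reset: what is moved stays moved. The work goes in short steps, Python scripts to look and compute and a tool call to move; the robot and the scene stay as the last step left them, time stands still between calls to the robot, and variables do not carry over. Pictures are saved under pics/ and viewed, at most 10 in all, crops included, and the job is handed in when it is done.

Besides the shell and the picture viewer there is one more tool, called by a JSON object that holds its "op" and its "data". apply_moves: Moves the arm, as the interface text tells. Its arguments: {"type":"object","properties":{"moves":{"type":"array"},"newtons":{"type":"number"}},"required":["moves"]}

```bash
mkdir -p pics; ls; python3 - <<'E'
from plant import *
import cv2, numpy as np
s=sense(); print({k:np.round(v,3) for k,v in s.items()})
try: print(grip_point_offset)
except Exception as e: print(e)
ims=[]
for n in("scene","top"):
    c=camera(n); np.savez(f"{n}0.npz",**{k:v for k,v in c.items()})
    print(n,[k for k in c],c["vertical_fov"],c["cx"],c["cy"],np.round(c["world_from_camera"],3).tolist(), (c["range_z"]>0).mean())
    cv2.imwrite(f"pics/{n}0.png",c["color"][:,:,::-1])
E
```

```text
pics
{'clock': np.float64(0.0), 'joints': array([-1.279,  0.116,  1.442, -0.   ,  1.584, -0.038]), 'joint_vel': array([ 0.001, -0.001,  0.   , -0.   , -0.   ,  0.   ]), 'joint_efforts': array([ 0.0000e+00, -7.3200e+01, -6.3248e+01, -0.0000e+00,  6.0000e-03,
        0.0000e+00]), 'eef_pos': array([ 0.219, -0.638,  0.231]), 'eef_rot': array([-3.098, -0.516,  0.   ]), 'contact_force': array([ 0.317, -0.3  , -0.743]), 'ft_torque': array([-0.012,  0.018, -0.036]), 'finger_force': np.float64(0.0), 'finger_gap': np.float64(1.004)}
0.0187
scene ['color', 'range_z', 'vertical_fov', 'cx', 'cy', 'world_from_camera'] 53.099384344497665 326.6672918967421 242.04938106797334 [[0.89, 0.385, -0.243, 0.307], [-0.455, 0.768, -0.45, -0.555], [0.013, 0.511, 0.859, 1.011], [0.0, 0.0, 0.0, 1.0]] 0.9961197916666666
top ['color', 'range_z', 'vertical_fov', 'cx', 'cy', 'world_from_camera'] 47.54657072202468 316.6408616715417 237.35003856756092 [[-0.021, 0.98, -0.197, 0.295], [-1.0, -0.02, 0.008, -0.057], [0.004, 0.197, 0.98, 1.469], [0.0, 0.0, 0.0, 1.0]] 0.9961197916666666
```

View pics/scene0.png

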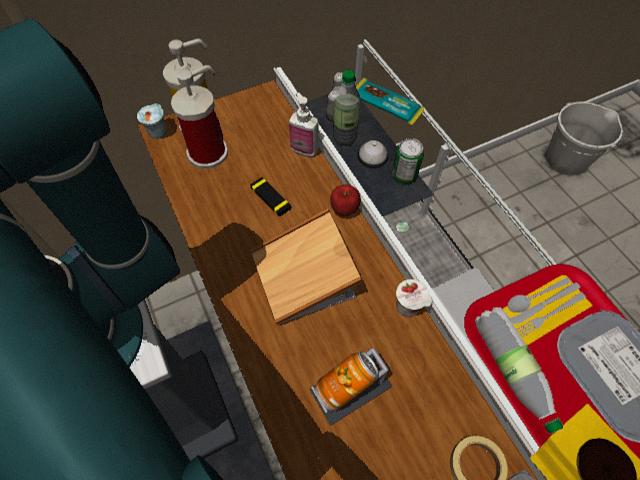

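View pics/top0.png

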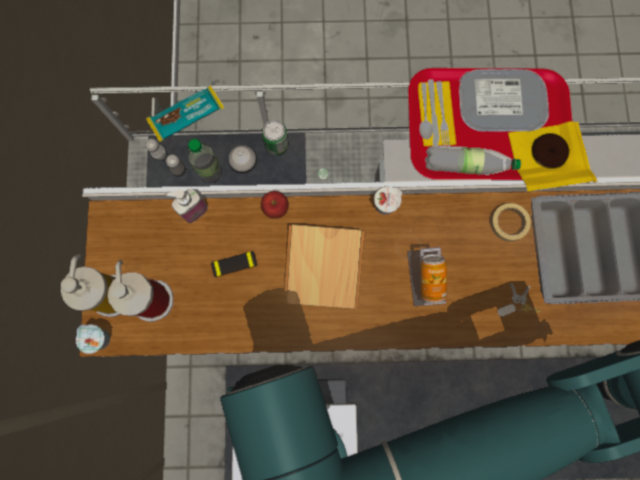

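The scene view shows the chock at (270,196), board at (307,266), can at (350,380), apple at (345,199), tub at (412,294) and sanitizer at (304,128). In the top view the chock is at (234,264), board at (325,265), can at (432,277), apple at (275,204), tub at (387,200).

```bash
cat > h.py <<'E'
import cv2, numpy as np
def load(n,t=0):
    c=dict(np.load(f"{n}{t}.npz")); c["hsv"]=cv2.cvtColor(c["color"],cv2.COLOR_RGB2HSV); return c
def ray(c,uv):
    f=240/np.tan(np.radians(c["vertical_fov"])/2); uv=np.atleast_2d(uv).astype(float)
    d=np.c_[(uv[:,0]-c["cx"])/f,-(uv[:,1]-c["cy"])/f,-np.ones(len(uv))]
    T=c["world_from_camera"]; return T[:3,3],d@T[:3,:3].T
def onz(c,uv,z):
    o,d=ray(c,uv); return o+d*((z-o[2])/d[:,2])[:,None]
def cloud(c,m):
    v,u=np.nonzero(m&(c["range_z"]>0)); o,d=ray(c,np.c_[u,v]); return o+d*c["range_z"][v,u][:,None]
def tri(c1,p1,c2,p2):
    o1,d1=ray(c1,p1);o2,d2=ray(c2,p2);out=[]
    for a,b in zip(d1,d2):
        s=np.linalg.lstsq(np.c_[a,-b],o2-o1,rcond=None)[0]; q1=o1+a*s[0];q2=o2+b*s[1]
        out.append(np.r_[(q1+q2)/2,np.linalg.norm(q1-q2)])
    return np.array(out)
def mask(c,lo,hi,box):
    m=cv2.inRange(c["hsv"],np.array(lo),np.array(hi)); r=np.zeros_like(m); x0,y0,x1,y1=box; r[y0:y1,x0:x1]=m[y0:y1,x0:x1]; return r
def blobs(m,k=1):
    n,l,s,ce=cv2.connectedComponentsWithStats(m); i=1+np.argsort(-s[1:,4])[:k]; return [(s[j,4],ce[j],l==j) for j in i]
E
cat > m.py <<'E'
from h import *
np.set_printoptions(precision=4,suppress=True)
S,T=load("scene"),load("top")
# chock bands
bs=[b for b in blobs(mask(S,(22,120,120),(35,255,255),(240,170,300,220)),2)]
bt=[b for b in blobs(mask(T,(22,120,120),(35,255,255),(205,245,262,282)),2)]
ps=[b[1] for b in sorted(bs,key=lambda b:b[1][0])]; pt=[b[1] for b in sorted(bt,key=lambda b:b[1][0])]
B=tri(S,ps,T,pt); print("bands",[b[0] for b in bs+bt],B, "on z=.02",onz(S,ps,.02),onz(T,pt,.02))
# dark + bands box
for c,box in((S,(240,170,300,220)),(T,(205,245,262,282))):
    m=mask(c,(0,0,0),(180,255,50),box)|mask(c,(22,120,120),(35,255,255),box)
    m=blobs(cv2.morphologyEx(m,cv2.MORPH_CLOSE,np.ones((3,3))))[0][2]
    r=cv2.minAreaRect(np.argwhere(m)[:,::-1].astype(np.float32)); print("chock rect top",onz(c,cv2.boxPoints(r),.02)[:,:2].tolist()); P=cloud(c,m);print(" depth z",np.percentile(P[:,2],[10,50,90]))
    print(" bright centre", onz(c,[r[0]],.02))
# deck
for n,c,box,pt in(("S",S,(240,200,370,330),(305,265)),("T",T,(280,215,370,315),(325,265))):
    print(n,"deck hsv",c["hsv"][pt[1],pt[0]],"counter",c["hsv"][box[1]+3,box[0]+3])
    P=cloud(c,mask(c,(0,0,0),(180,255,255),(pt[0]-25,pt[1]-25,pt[0]+25,pt[1]+25))>0)
    cc=P.mean(0); nrm=np.linalg.svd(P-cc,full_matrices=False)[2][2]; nrm*=np.sign(nrm[2]); print(" plane",cc,nrm,"tilt",np.degrees(np.arccos(nrm[2])),"uphill dir deg",np.degrees(np.arctan2(-nrm[1],-nrm[0])))
    # all points near plane within box
    A=cloud(c,mask(c,(0,0,0),(180,255,255),box)>0); A=A[abs((A-cc)@nrm)<.012]
    u=np.array([-nrm[0],-nrm[1],0]);u/=np.linalg.norm(u);ud=u*nrm[2]+np.array([0,0,np.hypot(*nrm[:2])]); w=np.cross(nrm,ud)
    a=(A-cc)@ud;b=(A-cc)@w; k=(abs(a)<.13)&(abs(b)<.13);a=a[k];b=b[k]
    k=abs(b)<.06; k2=abs(a)<.06
    ea=np.percentile(a[k],[.3,99.7]);eb=np.percentile(b[k2],[.3,99.7]); print(" extents",ea,eb,"centre",cc+ud*ea.mean()+w*eb.mean())
# can
from scipy.optimize import least_squares
Pa=[]
for c,box in((S,(305,340,395,425)),(T,(405,240,455,310))):
    b=blobs(mask(c,(5,150,120),(22,255,255),box))[0]; P=cloud(c,b[2]); P=P[P[:,2]>.06]; Pa.append(P); print("can",b[0],b[1],P.mean(0),P.max(0),P.min(0))
for P in Pa+[np.vstack(Pa)]:
    def f(q):
        a=np.array([np.cos(q[3])*np.cos(q[2]),np.sin(q[3])*np.cos(q[2]),np.sin(q[2])]); o=np.array([P[:,0].mean(),q[0],q[1]])
        d=P-o; return np.linalg.norm(d-np.outer(d@a,a),axis=1)-.033
    q=least_squares(f,[P[:,1].mean(),.09,.52,0],loss="soft_l1",f_scale=.002).x
    a=np.array([np.cos(q[3])*np.cos(q[2]),np.sin(q[3])*np.cos(q[2]),np.sin(q[2])]); o=np.array([P[:,0].mean(),q[0],q[1]]); t=(P-o)@a; e=np.percentile(t,[1,99])
    print("cyl elev/yaw",np.degrees(q[2:]),"rms",np.std(f(q)),"label ends",o+a*e[0],o+a*e[1],"mid",o+a*e.mean(),"len",e[1]-e[0])
for n,c,box in(("apple",T,(255,185,295,222)),("tub",T,(370,180,408,216))):
    P=cloud(c,mask(c,(0,0,0),(180,255,255),box)>0);P=P[P[:,2]>.035]; print(n,P.min(0),P.max(0))
P=cloud(T,mask(T,(0,0,0),(180,255,255),(165,185,212,225))>0);P=P[P[:,2]>.05];print("san",np.percentile(P,[2,98],axis=0))
E
python3 m.py
```

```text
bands [np.int32(54), np.int32(49), np.int32(64), np.int32(63)] [[0.5088 0.1998 0.0199 0.0017]
 [0.5312 0.1125 0.0199 0.0023]] on z=.02 [[0.5096 0.1998 0.02  ]
 [0.5323 0.1124 0.02  ]] [[0.5079 0.1999 0.02  ]
 [0.53   0.1126 0.02  ]]
chock rect top [[0.485015914026349, 0.202777431851214], [0.526199412445232, 0.22423947581068215], [0.5578721765076946, 0.09456772814106695], [0.5178482088956192, 0.07590879689324426]]
 depth z [0.0145 0.0195 0.0223]
 bright centre [[0.5219 0.148  0.02  ]]
chock rect top [[0.5255841512081569, 0.21526068059697717], [0.5536930061484502, 0.10562560233469973], [0.5126690286993991, 0.09460159127073939], [0.4848904058985514, 0.20369059776254278]]
 depth z [0.0156 0.0199 0.0238]
 bright centre [[0.5191 0.1549 0.02  ]]
S deck hsv [ 17 140 219] counter [ 14 199 128]
 plane [ 0.5048 -0.0863  0.0596] [-0.3425  0.0367  0.9388] tilt 20.148552007270993 uphill dir deg -6.114787363436576
 extents [-0.1081  0.1008] [-0.0983  0.0969] centre [ 0.5013 -0.0866  0.0583]
T deck hsv [ 17 131 206] counter [ 15 182 137]
 plane [ 0.5055 -0.0874  0.0605] [-0.3404  0.0367  0.9396] til
[... 331 characters left out ...]
0.3946  0.0776]
cyl elev/yaw [29.0909  4.1189] rms 0.0016132525011668436 label ends [ 0.4215 -0.3659  0.0688] [ 0.504  -0.3599  0.1148] mid [ 0.4627 -0.3629  0.0918] len 0.09464847965199463
cyl elev/yaw [29.5776  4.0535] rms 0.002347667957236283 label ends [ 0.4203 -0.3642  0.0686] [ 0.5026 -0.3584  0.1155] mid [ 0.4614 -0.3613  0.092 ] len 0.09494105196647526
cyl elev/yaw [29.2357  4.1045] rms 0.0020024900148032424 label ends [ 0.4211 -0.3652  0.0688] [ 0.5036 -0.3593  0.1151] mid [ 0.4624 -0.3623  0.092 ] len 0.09474781959137019
apple [ 0.6391 -0.0102  0.035 ] [0.732  0.0967 0.0732]
tub [ 0.643  -0.3194  0.0351] [ 0.739  -0.2158  0.078 ]
san [[0.6364 0.2318 0.0533]
 [0.6979 0.299  0.1817]]
```

{"op": "apply_moves", "data": {"moves": [{"x":12.5,"y":33,"turn":3.6},{"x":25,"y":66,"turn":7.2},{"x":37.5,"y":99,"turn":10.8},{"x":50,"y":132,"turn":14.4},{"x":62.5,"y":165,"turn":18},{"x":75,"y":198,"turn":21.6},{"x":87.5,"y":231,"turn":25.2},{"x":100,"y":264,"turn":28.8}]}}

```text
$.moves[0]: bad value
```

{"op": "apply_moves", "data": {"moves": [{"x":12.5,"y":33,"turn":3.6},{"x":25,"y":66,"turn":7.2},{"x":37.5,"y":99,"turn":10.8},{"x":50,"y":132,"turn":14.4},{"x":62.5,"y":165,"turn":18},{"x":75,"y":198,"turn":21.6},{"x":87.5,"y":231,"turn":25.2},{"x":100,"y":264,"turn":28.8}]}}

```text
$.moves[0]: bad value
```

{"op": "apply_moves", "data": {"moves": [{"x":12.5,"y":33,"turn":3.6,"claw":66},{"x":25,"y":66,"turn":7.2,"claw":66},{"x":37.5,"y":99,"turn":10.8,"claw":66},{"x":50,"y":132,"turn":14.4,"claw":66},{"x":62.5,"y":165,"turn":18,"claw":66},{"x":75,"y":198,"turn":21.6,"claw":66},{"x":87.5,"y":231,"turn":25.2,"claw":66},{"x":100,"y":264,"turn":28.8,"claw":66}]}}

```text
$.moves[0]: bad value
```

{"op": "apply_moves", "data": {"moves": [{"claw":85,"x":12.5,"y":33,"z":0,"turn":3.6},{"claw":85,"x":25,"y":66,"z":0,"turn":7.2},{"claw":85,"x":37.5,"y":99,"z":0,"turn":10.8},{"claw":85,"x":50,"y":132,"z":0,"turn":14.4},{"claw":85,"x":62.5,"y":165,"z":0,"turn":18},{"claw":85,"x":75,"y":198,"z":0,"turn":21.6},{"claw":85,"x":87.5,"y":231,"z":0,"turn":25.2},{"claw":85,"x":100,"y":264,"z":0,"turn":28.8}], "newtons": 40}}

```text
clock: 0.77
eef_pos: [0.3187, -0.3729, 0.231]
eef_rot: [-2.871, -1.274, 0.0]
contact_force: [1.1, -0.1, 0.6]
finger_gap: 0.995
finger_force: 0.0
```

{"op": "apply_moves", "data": {"moves": [{"claw":85,"x":12.5,"y":33,"z":0,"turn":3.6},{"claw":85,"x":25,"y":66,"z":0,"turn":7.2},{"claw":85,"x":37.5,"y":99,"z":0,"turn":10.8},{"claw":85,"x":50,"y":132,"z":0,"turn":14.4},{"claw":85,"x":62.5,"y":165,"z":0,"turn":18},{"claw":85,"x":75,"y":198,"z":0,"turn":21.6},{"claw":85,"x":87.5,"y":231,"z":0,"turn":25.2},{"claw":85,"x":100,"y":264,"z":0,"turn":28.8}]}}

```text
clock: 1.43
eef_pos: [0.4187, -0.1089, 0.2313]
eef_rot: [2.464, 1.948, 0.0]
contact_force: [1.0, -0.6, 1.2]
finger_gap: 0.996
finger_force: 0.0
```

{"op": "apply_moves", "data": {"moves": [{"claw":66,"x":12.5,"y":33,"z":0,"turn":3.5},{"claw":66,"x":25,"y":66,"z":0,"turn":7},{"claw":66,"x":37.5,"y":99,"z":0,"turn":10.5},{"claw":66,"x":50,"y":132,"z":-10,"turn":14},{"claw":66,"x":62.5,"y":165,"z":-30,"turn":17.5},{"claw":66,"x":75,"y":198,"z":-50,"turn":21},{"claw":66,"x":87.5,"y":231,"z":-75,"turn":24.5},{"claw":66,"x":101,"y":265,"z":-100,"turn":28}]}}

```text
clock: 2.1
eef_pos: [0.5184, 0.153, 0.1326]
eef_rot: [1.919, 2.487, 0.0]
contact_force: [-0.1, 0.3, -0.3]
finger_gap: 0.775
finger_force: 0.0
```

{"op": "apply_moves", "data": {"moves": [{"claw":66,"x":0,"y":0,"z":0,"turn":0},{"claw":66,"x":0,"y":0,"z":0,"turn":0}]}}

```text
clock: 2.27
eef_pos: [0.5176, 0.1522, 0.1316]
eef_rot: [-1.919, -2.484, 0.005]
contact_force: [-0.1, -0.1, 0.3]
finger_gap: 0.771
finger_force: 0.0
```

```bash
cat > st.py <<'E'
from plant import *
import numpy as np
s=sense(); r=s["eef_rot"]; y=(np.degrees(2*np.arctan2(r[1],r[0]))-90+90)%180-90
print("t",round(float(s["clock"]),2),"mm",np.round(np.array(s["eef_pos"])*1000,1),"tool y deg",round(y,2),"rotnorm",np.linalg.norm(r),r,"F",np.round(s["contact_force"],1),"gap mm",s["finger_gap"]*85.4,"ff",s["finger_force"],"j",np.round(s["joints"],2))
E
python3 st.py
```

```text
t 2.27 mm [517.6 152.2 131.6] tool y deg 14.63 rotnorm 3.139204118130247 [-1.919108   -2.48427157  0.00466379] F [-0.1 -0.1  0.3] gap mm 65.8370116560397 ff 0.0 j [ 0.24 -0.13  1.85  0.    1.43 -0.02]
```

{"op": "apply_moves", "data": {"moves": [{"claw":66,"x":2,"y":4,"z":-30,"turn":0},{"claw":66,"x":2,"y":4,"z":-60,"turn":0},{"claw":66,"x":2,"y":4,"z":-90,"turn":0},{"claw":66,"x":2,"y":4,"z":-108,"turn":0},{"claw":66,"x":2,"y":4,"z":-115,"turn":0},{"claw":66,"x":2,"y":4,"z":-115,"turn":0},{"claw":66,"x":2,"y":4,"z":-115,"turn":0}]}}

```text
clock: 2.85
eef_pos: [0.521, 0.1547, 0.0202]
eef_rot: [1.924, 2.482, 0.002]
contact_force: [-0.4, 0.9, 0.4]
finger_gap: 0.769
finger_force: 0.0
```

```bash
python3 st.py; python3 - <<'E'
from plant import *
import cv2
c=camera("scene")["color"][130:270,190:360,::-1]
cv2.imwrite("pics/a.png",cv2.resize(c,None,fx=4,fy=4,interpolation=cv2.INTER_CUBIC))
E
```

```text
t 2.85 mm [521.  154.7  20.2] tool y deg 14.44 rotnorm 3.1406784081429144 [1.92401247e+00 2.48234452e+00 1.60463633e-03] F [-0.4  0.9  0.4] gap mm 65.69021697926063 ff 0.0 j [ 0.24 -0.03  1.95 -0.    1.22 -0.01]
```

View pics/a.png

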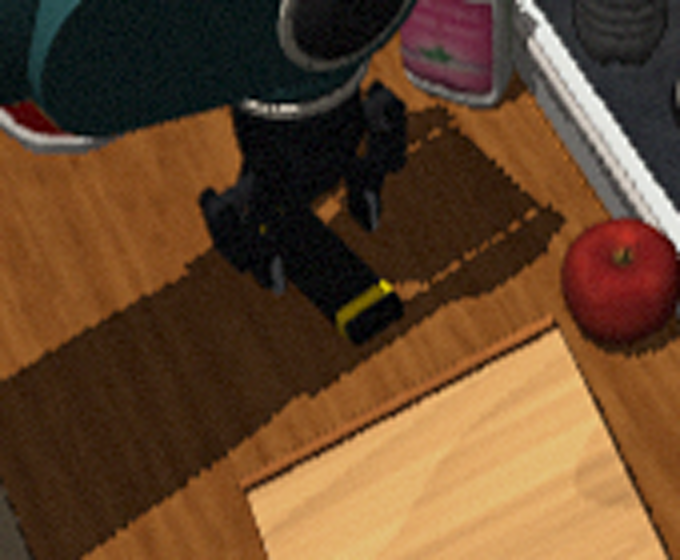

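The crop shows the two fingers straddling the chock, at about (275,270) and (370,215), with the chock's near band at (365,310). I'll go down and close.

{"op": "apply_moves", "data": {"moves": [{"claw":66,"x":0,"y":0,"z":-5,"turn":0},{"claw":66,"x":0,"y":0,"z":-9,"turn":0},{"claw":66,"x":0,"y":0,"z":-9,"turn":0},{"claw":30,"x":0,"y":0,"z":-9,"turn":0},{"claw":30,"x":0,"y":0,"z":-9,"turn":0},{"claw":30,"x":0,"y":0,"z":-9,"turn":0},{"claw":30,"x":0,"y":0,"z":-9,"turn":0},{"claw":30,"x":0,"y":0,"z":-9,"turn":0}], "newtons": 50}}

```text
clock: 3.57
eef_pos: [0.5211, 0.1553, 0.0106]
eef_rot: [1.923, 2.483, 0.002]
contact_force: [2.7, 1.9, 6.4]
finger_gap: 0.452
finger_force: 51.2
```

```bash
python3 st.py
```

```text
t 3.57 mm [521.1 155.3  10.6] tool y deg 14.5 rotnorm 3.140301563605613 [1.92251825e+00 2.48302465e+00 2.46848055e-03] F [2.7 1.9 6.4] gap mm 38.61577725504569 ff 51.24002158641815 j [ 0.24 -0.02  1.95 -0.    1.2  -0.01]
```

{"op": "apply_moves", "data": {"moves": [{"claw":30,"x":0,"y":0,"z":15,"turn":0},{"claw":30,"x":0,"y":0,"z":40,"turn":0},{"claw":30,"x":0,"y":0,"z":75,"turn":0},{"claw":30,"x":0,"y":0,"z":105,"turn":0},{"claw":30,"x":-2,"y":-15,"z":120,"turn":-2},{"claw":30,"x":-4,"y":-40,"z":120,"turn":-4},{"claw":30,"x":-6,"y":-65,"z":120,"turn":-6},{"claw":30,"x":-8,"y":-90,"z":120,"turn":-8}]}}

```text
clock: 4.23
eef_pos: [0.5117, 0.0643, 0.1295]
eef_rot: [-2.093, -2.343, 0.001]
contact_force: [-0.2, -0.3, -2.5]
finger_gap: 0.449
finger_force: 51.3
```

{"op": "apply_moves", "data": {"moves": [{"claw":30,"x":-2,"y":-25,"z":0,"turn":-2},{"claw":30,"x":-4,"y":-50,"z":0,"turn":-4},{"claw":30,"x":-6,"y":-75,"z":0,"turn":-6},{"claw":30,"x":-8,"y":-100,"z":0,"turn":-8},{"claw":30,"x":-11,"y":-125,"z":0,"turn":-10},{"claw":30,"x":-14,"y":-150,"z":0,"turn":-12.6},{"claw":30,"x":-14,"y":-150,"z":0,"turn":-12.6},{"claw":30,"x":-14,"y":-150,"z":0,"turn":-12.6}]}}

```text
clock: 4.9
eef_pos: [0.4978, -0.0857, 0.1292]
eef_rot: [-2.338, -2.097, 0.001]
contact_force: [0.5, 0.3, -3.3]
finger_gap: 0.445
finger_force: 51.3
```

```bash
python3 st.py;  python3 - <<'E'
from plant import *
import cv2
c=camera("scene")["color"][180:340,210:400,::-1]
cv2.imwrite("pics/b.png",cv2.resize(c,None,fx=4,fy=3.7,interpolation=cv2.INTER_CUBIC))
E
```

```text
t 4.9 mm [497.8 -85.7 129.2] tool y deg -6.22 rotnorm 3.140727719400549 [-2.33798746e+00 -2.09713723e+00  8.17332014e-04] F [ 0.5  0.3 -3.3] gap mm 37.973422025140714 ff 51.3242107629776 j [-0.22 -0.21  1.93  0.    1.43 -0.11]
```

View pics/b.png

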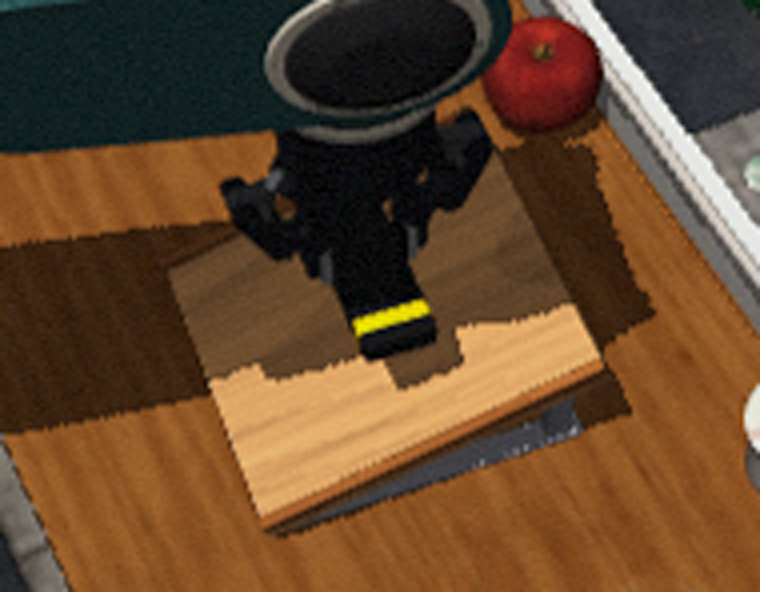

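The crop shows the chock held level over the board, with its near band at (390,315).

{"op": "apply_moves", "data": {"moves": [{"claw":30,"x":2,"y":1,"z":-15,"turn":0},{"claw":30,"x":2,"y":1,"z":-30,"turn":0},{"claw":30,"x":2,"y":1,"z":-42,"turn":0},{"claw":30,"x":2,"y":1,"z":-48,"turn":0},{"claw":30,"x":2,"y":1,"z":-50,"turn":0},{"claw":30,"x":2,"y":1,"z":-50,"turn":0},{"claw":30,"x":2,"y":1,"z":-50,"turn":0}]}}

```text
clock: 5.53
eef_pos: [0.5006, -0.0838, 0.0803]
eef_rot: [2.336, 2.1, 0.001]
contact_force: [-0.1, -0.7, -2.2]
finger_gap: 0.449
finger_force: 51.3
```

{"op": "apply_moves", "data": {"moves": [{"claw":30,"x":0,"y":0,"z":-1,"turn":0},{"claw":30,"x":0,"y":0,"z":-2,"turn":0},{"claw":30,"x":0,"y":0,"z":-2,"turn":0}]}}

```text
clock: 5.78
eef_pos: [0.5004, -0.0839, 0.0779]
eef_rot: [2.336, 2.1, 0.0]
contact_force: [-0.2, 0.1, -3.8]
finger_gap: 0.452
finger_force: 51.3
```

```bash
python3 st.py
```

```text
t 5.78 mm [500.4 -83.9  77.9] tool y deg -6.11 rotnorm 3.1412584522207183 [2.33636597e+00 2.09973774e+00 3.85158805e-04] F [-0.2  0.1 -3.8] gap mm 38.57607366785621 ff 51.29978835582733 j [-0.22 -0.17  1.98  0.    1.34 -0.11]
```

{"op": "apply_moves", "data": {"moves": [{"claw":30,"x":0,"y":-1,"z":-1,"turn":0},{"claw":30,"x":0,"y":-1,"z":-2,"turn":0},{"claw":30,"x":0,"y":-1,"z":-2,"turn":0}]}}

```text
clock: 6.03
eef_pos: [0.5004, -0.085, 0.0757]
eef_rot: [2.336, 2.1, 0.0]
contact_force: [-0.6, -0.8, -2.3]
finger_gap: 0.45
finger_force: 51.4
```

{"op": "apply_moves", "data": {"moves": [{"claw":30,"x":0,"y":0,"z":-1,"turn":0},{"claw":30,"x":0,"y":0,"z":-1,"turn":0}]}}

```text
clock: 6.2
eef_pos: [0.5005, -0.085, 0.0755]
eef_rot: [2.336, 2.1, 0.0]
contact_force: [-4.4, -0.8, 5.7]
finger_gap: 0.452
finger_force: 52.3
```

Edge touches, at the height predicted. Releasing.

{"op": "apply_moves", "data": {"moves": [{"claw":42,"x":0,"y":0,"z":0,"turn":0},{"claw":48,"x":-1,"y":0,"z":0,"turn":0},{"claw":54,"x":-2,"y":0,"z":1,"turn":0},{"claw":60,"x":-3,"y":0,"z":2,"turn":0},{"claw":62,"x":-4,"y":0,"z":3,"turn":0},{"claw":62,"x":-4,"y":0,"z":3,"turn":0}]}}

```text
clock: 6.7
eef_pos: [0.4963, -0.0849, 0.078]
eef_rot: [2.336, 2.1, 0.0]
contact_force: [0.9, -0.6, 0.1]
finger_gap: 0.727
finger_force: 0.0
```

{"op": "apply_moves", "data": {"moves": [{"claw":62,"x":0,"y":0,"z":8,"turn":0},{"claw":62,"x":0,"y":0,"z":25,"turn":0},{"claw":62,"x":0,"y":0,"z":55,"turn":0},{"claw":70,"x":0,"y":-25,"z":80,"turn":-6},{"claw":80,"x":0,"y":-60,"z":100,"turn":-13},{"claw":85,"x":0,"y":-95,"z":115,"turn":-20},{"claw":85,"x":0,"y":-125,"z":115,"turn":-27},{"claw":85,"x":0,"y":-160,"z":115,"turn":-34}]}}

```text
clock: 7.37
eef_pos: [0.4965, -0.2463, 0.1948]
eef_rot: [2.85, 1.316, 0.003]
contact_force: [-0.0, 1.2, -0.1]
finger_gap: 0.994
finger_force: 0.0
```

```bash
python3 st.py;  python3 - <<'E'
from plant import *
import cv2,numpy as np
for n in("scene","top"):
    c=camera(n); np.savez(n+"1.npz",**c)
    if n=="scene": cv2.imwrite("pics/c.png",cv2.resize(c["color"][180:340,210:400,::-1],None,fx=4,fy=3.7,interpolation=cv2.INTER_CUBIC))
E
```

```text
t 7.37 mm [ 496.5 -246.3  194.8] tool y deg -40.43 rotnorm 3.1395970213614155 [2.85043495e+00 1.31608621e+00 2.66838894e-03] F [-0.   1.2 -0.1] gap mm 84.86448675934302 ff 0.0 j [-0.51 -0.14  1.75  0.    1.52  0.2 ]
```

View pics/c.png

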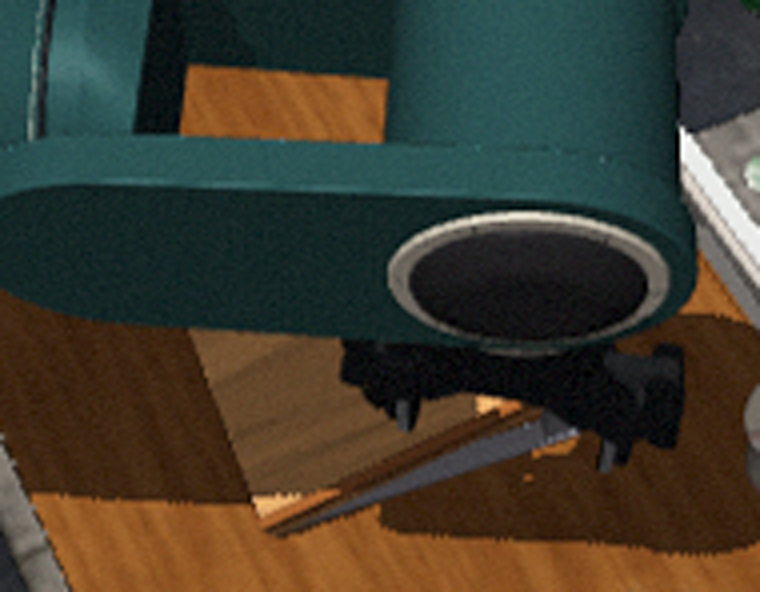

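The arm hides the chock in this crop. I'll move on over the can, then check both.

{"op": "apply_moves", "data": {"moves": [{"claw":85,"x":-4,"y":-20,"z":5,"turn":-6.5},{"claw":85,"x":-8,"y":-40,"z":10,"turn":-13},{"claw":85,"x":-12,"y":-60,"z":15,"turn":-19.5},{"claw":85,"x":-16,"y":-80,"z":15,"turn":-26},{"claw":85,"x":-20,"y":-100,"z":15,"turn":-32.5},{"claw":85,"x":-24,"y":-115,"z":15,"turn":-39},{"claw":85,"x":-24,"y":-115,"z":15,"turn":-45.5},{"claw":85,"x":-24,"y":-115,"z":15,"turn":-45.5}]}}

```text
clock: 8.13
eef_pos: [0.4722, -0.3601, 0.208]
eef_rot: [-3.139, -0.111, 0.0]
contact_force: [-0.4, -0.2, 0.1]
finger_gap: 0.994
finger_force: 0.0
```

```bash
python3 st.py;  python3 - <<'E'
from plant import *
import cv2,numpy as np
ims=[]
for n in("scene","top"):
    c=camera(n); np.savez(n+"2.npz",**c)
    r=c["color"][190:390,200:400] if n=="scene" else c["color"][190:350,250:470]
    ims.append(cv2.resize(r[:,:,::-1],(400,450),interpolation=cv2.INTER_CUBIC))
cv2.imwrite("pics/d.png",np.hstack(ims))
E
```

```text
t 8.13 mm [ 472.2 -360.1  208. ] tool y deg -85.93 rotnorm 3.141338370633891 [-3.13936115e+00 -1.11437636e-01  1.13901578e-04] F [-0.4 -0.2  0.1] gap mm 84.87534336199951 ff 0.0 j [-0.69 -0.05  1.65  0.    1.54  0.81]
```

View pics/d.png

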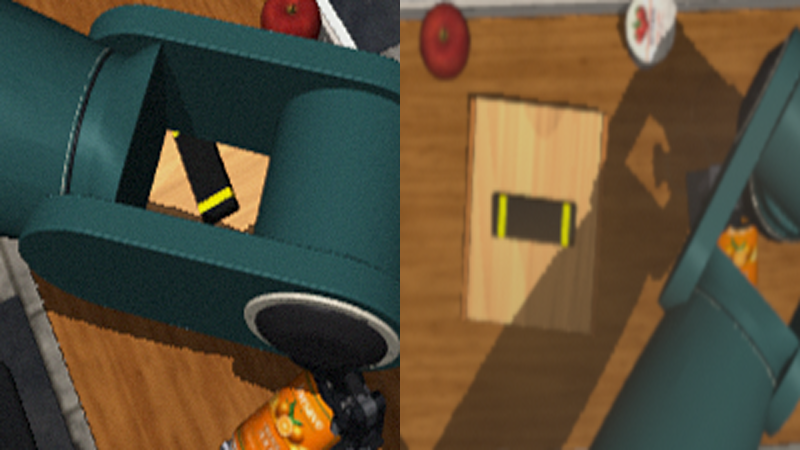

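The chock lies flat and square on the board. In the right panel (top view) its bands are at (502,215) and (567,225). Next I measure it in deck coordinates.

```bash
cat > ck.py <<'E'
from h import *
import sys
np.set_printoptions(precision=4,suppress=True)
c=load("top",sys.argv[1]); S=load("scene",0);T0=load("top",0)
C=np.array([.5005,-.085,.0582]); a=np.radians(-6.1);t=np.radians(20)
u=np.array([np.cos(a)*np.cos(t),np.sin(a)*np.cos(t),np.sin(t)]); n=np.array([-np.cos(a)*np.sin(t),-np.sin(a)*np.sin(t),np.cos(t)]); w=np.cross(n,u)
b=blobs(mask(c,(22,120,100),(35,255,255),(285,240,360,290)),2)
o,d=ray(c,[x[1] for x in sorted(b,key=lambda x:x[1][0])])
p=o+d*(((C+.02*n-o)@n)/(d@n))[:,None]
q=(p-C)@np.c_[u,w,n]*1000; print([x[0] for x in b],"bands deck mm",q,"mid",q.mean(0),"angle",np.degrees(np.arctan2(q[0,0]-q[1,0],q[0,1]-q[1,1])))
m=b[0][2]|b[1][2]; P=(cloud(c,m)-C)@np.c_[u,w,n]*1000; print("depth height",np.percentile(P[:,2],[10,50,90]))
E
python3 ck.py 2
```

```text
[np.int32(83), np.int32(81)] bands deck mm [[ -0.1845  45.8513  20.    ]
 [  0.2429 -44.1238  20.    ]] mid [ 0.0292  0.8638 20.    ] angle -0.27217964980393455
depth height [15.8877 19.8654 23.6887]
```

The chock is at deck (0, 1) mm, 0.3° off square, top at 20 mm. Now the can.

{"op": "apply_moves", "data": {"moves": [{"claw":85,"x":0.5,"y":-1.5,"z":-25,"turn":0},{"claw":85,"x":0.5,"y":-1.5,"z":-50,"turn":0},{"claw":85,"x":0.5,"y":-1.5,"z":-75,"turn":0},{"claw":85,"x":0.5,"y":-1.5,"z":-95,"turn":0},{"claw":85,"x":0.5,"y":-1.5,"z":-110,"turn":0},{"claw":85,"x":0.5,"y":-1.5,"z":-118,"turn":0},{"claw":85,"x":0.5,"y":-1.5,"z":-121,"turn":0},{"claw":85,"x":0.5,"y":-1.5,"z":-121,"turn":0}]}}

```text
clock: 8.9
eef_pos: [0.473, -0.361, 0.0868]
eef_rot: [-3.139, -0.124, 0.0]
contact_force: [-0.6, 0.2, 0.5]
finger_gap: 0.992
finger_force: 0.0
```

```bash
python3 st.py
```

```text
t 8.9 mm [ 473.  -361.    86.8] tool y deg -85.47 rotnorm 3.1414219118757574 [-3.13897147e+00 -1.24055287e-01  2.00719686e-04] F [-0.6  0.2  0.5] gap mm 84.70286600964687 ff 0.0 j [-0.69  0.02  1.78  0.    1.34  0.8 ]
```

{"op": "apply_moves", "data": {"moves": [{"claw":85,"x":0,"y":0,"z":-3,"turn":0},{"claw":60,"x":0,"y":0,"z":-3,"turn":0},{"claw":55,"x":0,"y":0,"z":-3,"turn":0},{"claw":55,"x":0,"y":0,"z":-3,"turn":0},{"claw":55,"x":0,"y":0,"z":-3,"turn":0},{"claw":55,"x":0,"y":0,"z":-3,"turn":0}], "newtons": 45}}

```text
clock: 9.4
eef_pos: [0.473, -0.3611, 0.0848]
eef_rot: [-3.139, -0.121, -0.001]
contact_force: [-2.1, 5.1, 7.0]
finger_gap: 0.734
finger_force: 49.4
```

```bash
python3 st.py
```

```text
t 9.4 mm [ 473.  -361.1   84.8] tool y deg -85.59 rotnorm 3.141299067029282 [-3.13897537e+00 -1.20797958e-01 -1.15638384e-03] F [-2.1  5.1  7. ] gap mm 62.656296694976156 ff 49.4303990341723 j [-0.7   0.02  1.78  0.    1.34  0.8 ]
```

{"op": "apply_moves", "data": {"moves": [{"claw":55,"x":-3,"y":0,"z":6,"turn":0},{"claw":55,"x":-8.5,"y":-0.5,"z":15,"turn":0},{"claw":55,"x":-14,"y":-1,"z":25,"turn":0},{"claw":55,"x":-22,"y":-1.5,"z":40,"turn":0},{"claw":55,"x":-28,"y":-2,"z":60,"turn":0},{"claw":55,"x":-28,"y":-2,"z":85,"turn":0},{"claw":55,"x":-28,"y":-2,"z":100,"turn":0},{"claw":55,"x":-28,"y":-2,"z":100,"turn":0}]}}

```text
clock: 10.07
eef_pos: [0.4454, -0.3642, 0.1878]
eef_rot: [3.136, 0.12, 0.006]
contact_force: [1.0, 0.2, -3.6]
finger_gap: 0.731
finger_force: 50.5
```

```bash
python3 st.py;  python3 - <<'E'
from plant import *
import cv2,numpy as np
c=camera("scene")
cv2.imwrite("pics/e.png",cv2.resize(c["color"][300:460,260:440,::-1],None,fx=3.5,fy=3.5,interpolation=cv2.INTER_CUBIC))
E
```

```text
t 10.07 mm [ 445.4 -364.2  187.8] tool y deg -85.61 rotnorm 3.137897245862745 [3.13559232 0.12011584 0.00566858] F [ 1.   0.2 -3.6] gap mm 62.40327559091506 ff 50.513625922612846 j [-0.73 -0.09  1.72 -0.    1.51  0.76]
```

View pics/e.png

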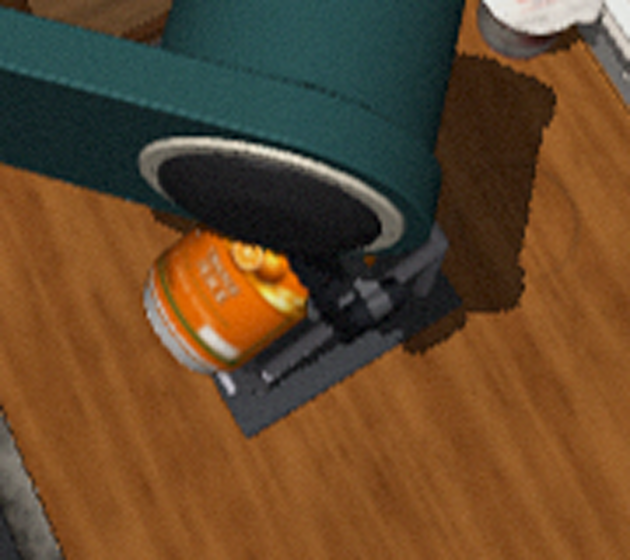

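The crop shows the can clear of the rest and held between the fingers, its base rim at (170,320). Next I turn it and carry it over the board.

{"op": "apply_moves", "data": {"moves": [{"claw":55,"x":8,"y":24,"z":0,"turn":6.5},{"claw":55,"x":16,"y":48,"z":0,"turn":13},{"claw":55,"x":24,"y":72,"z":0,"turn":19.5},{"claw":55,"x":32,"y":96,"z":0,"turn":26},{"claw":55,"x":40,"y":120,"z":0,"turn":32.5},{"claw":55,"x":48,"y":144,"z":0,"turn":39},{"claw":55,"x":56,"y":168,"z":0,"turn":45.5},{"claw":55,"x":64,"y":192,"z":0,"turn":52}]}}

```text
clock: 10.78
eef_pos: [0.5086, -0.1699, 0.1818]
eef_rot: [-2.763, -1.492, 0.002]
contact_force: [0.2, -0.4, -2.8]
finger_gap: 0.733
finger_force: 50.7
```

{"op": "apply_moves", "data": {"moves": [{"claw":55,"x":8,"y":24,"z":0,"turn":6.5},{"claw":55,"x":16,"y":48,"z":0,"turn":13},{"claw":55,"x":24,"y":72,"z":0,"turn":19.5},{"claw":55,"x":33,"y":94,"z":0,"turn":25},{"claw":55,"x":33,"y":94,"z":0,"turn":27.5},{"claw":55,"x":33,"y":94,"z":0,"turn":27.5},{"claw":55,"x":33,"y":94,"z":0,"turn":27.5}]}}

```text
clock: 11.37
eef_pos: [0.5414, -0.0773, 0.1822]
eef_rot: [-2.337, -2.098, 0.002]
contact_force: [-0.4, -0.0, -4.0]
finger_gap: 0.73
finger_force: 50.7
```

```bash
python3 st.py;  python3 - <<'E'
from plant import *
import cv2,numpy as np
ims=[]
for n in("scene","top"):
    c=camera(n); np.savez(n+"3.npz",**c)
    r=c["color"][190:350,220:400] if n=="scene" else c["color"][190:350,250:430]
    ims.append(cv2.resize(r[:,:,::-1],(400,356),interpolation=cv2.INTER_CUBIC))
cv2.imwrite("pics/f.png",np.hstack(ims))
E
```

```text
t 11.37 mm [541.4 -77.3 182.2] tool y deg -6.17 rotnorm 3.140158735137798 [-2.33678646e+00 -2.09762280e+00  2.12369069e-03] F [-0.4 -0.  -4. ] gap mm 62.30798784248914 ff 50.67592665553093 j [-0.19 -0.15  1.78 -0.    1.51 -0.08]
```

View pics/f.png

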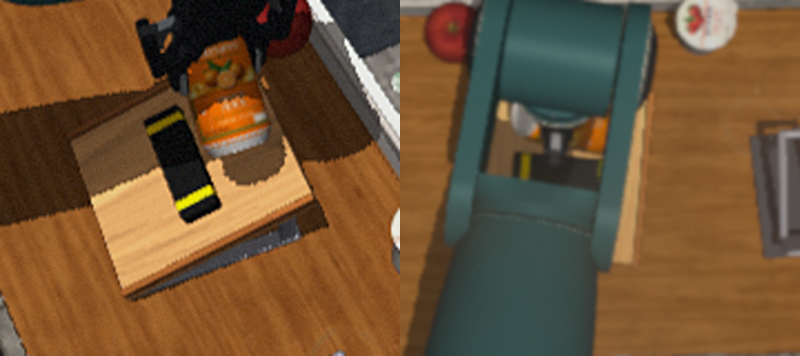

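The can is held tilted above and uphill of the chock. In the left panel its base rim is at (240,140) and the chock at (180,165). I'll lower it with a lighter grip so it can pivot level.

{"op": "apply_moves", "data": {"moves": [{"claw":55,"x":1,"y":0,"z":-15,"turn":0},{"claw":55,"x":1,"y":0,"z":-30,"turn":0},{"claw":55,"x":1,"y":0,"z":-42,"turn":0},{"claw":55,"x":1,"y":0,"z":-50,"turn":0},{"claw":55,"x":1,"y":0,"z":-52,"turn":0},{"claw":55,"x":1,"y":0,"z":-52,"turn":0}], "newtons": 25}}

```text
clock: 11.97
eef_pos: [0.5426, -0.0776, 0.1312]
eef_rot: [-2.337, -2.099, 0.001]
contact_force: [0.3, 0.6, -3.6]
finger_gap: 0.736
finger_force: 50.6
```

{"op": "apply_moves", "data": {"moves": [{"claw":55,"x":0,"y":0,"z":-2,"turn":0},{"claw":55,"x":0,"y":0,"z":-4,"turn":0},{"claw":55,"x":0,"y":0,"z":-6,"turn":0},{"claw":55,"x":0,"y":0,"z":-8,"turn":0},{"claw":55,"x":0,"y":0,"z":-10,"turn":0}]}}

```text
clock: 12.38
eef_pos: [0.5429, -0.0773, 0.1217]
eef_rot: [2.336, 2.1, 0.0]
contact_force: [0.4, 4.9, 5.0]
finger_gap: 0.737
finger_force: 51.8
```

```bash
python3 st.py
```

```text
t 12.38 mm [542.9 -77.3 121.7] tool y deg -6.1 rotnorm 3.1414020273235286 [2.33642734e+00 2.09988425e+00 3.86348710e-04] F [0.4 4.9 5. ] gap mm 62.96861171550689 ff 51.75424947403371 j [-0.19 -0.11  1.85  0.    1.4  -0.08]
```

{"op": "apply_moves", "data": {"moves": [{"claw":56,"x":0,"y":0,"z":-2,"turn":0},{"claw":56,"x":0,"y":0,"z":-4,"turn":0},{"claw":56,"x":0,"y":0,"z":-6,"turn":0}], "newtons": 25}}

```text
clock: 12.63
eef_pos: [0.5437, -0.0757, 0.1193]
eef_rot: [-2.336, -2.1, -0.007]
contact_force: [-19.0, 24.3, 36.4]
finger_gap: 0.738
finger_force: 55.9
```

{"op": "apply_moves", "data": {"moves": [{"claw":57,"x":0,"y":0,"z":-2,"turn":0},{"claw":57,"x":0,"y":0,"z":-4,"turn":0},{"claw":57,"x":0,"y":0,"z":-6,"turn":0},{"claw":57,"x":0,"y":0,"z":-7,"turn":0}]}}

```text
clock: 12.97
eef_pos: [0.5439, -0.075, 0.113]
eef_rot: [-2.335, -2.101, -0.009]
contact_force: [-18.4, 31.1, 46.4]
finger_gap: 0.734
finger_force: 58.0
```

```bash
python3 st.py
```

```text
t 12.97 mm [543.9 -75.  113. ] tool y deg -6.06 rotnorm 3.1410307525561563 [-2.33533658 -2.1005242  -0.00867839] F [-18.4  31.1  46.4] gap mm 62.69026389470112 ff 58.020613230764866 j [-0.19 -0.1   1.86  0.    1.39 -0.08]
```

{"op": "apply_moves", "data": {"moves": [{"claw":57,"x":0,"y":0,"z":2,"turn":0},{"claw":57,"x":0,"y":0,"z":3,"turn":0},{"claw":61.5,"x":0,"y":0,"z":3,"turn":0},{"claw":61.5,"x":0,"y":0,"z":3,"turn":0}], "newtons": 20}}

```text
clock: 13.3
eef_pos: [0.5435, -0.0763, 0.1138]
eef_rot: [2.336, 2.1, 0.005]
contact_force: [-4.9, 12.4, 15.5]
finger_gap: 0.737
finger_force: 53.9
```

```bash
python3 st.py;  python3 - <<'E'
from plant import *
import cv2,numpy as np
ims=[]
for n in("scene","top"):
    c=camera(n); np.savez(n+"4.npz",**c)
    r=c["color"][190:300,230:350] if n=="scene" else c["color"][210:310,280:380]
    ims.append(cv2.resize(r[:,:,::-1],(400,380),interpolation=cv2.INTER_CUBIC))
cv2.imwrite("pics/g.png",np.hstack(ims))
E
```

```text
t 13.3 mm [543.5 -76.3 113.8] tool y deg -6.07 rotnorm 3.1412765873774577 [2.33578005 2.10041095 0.00490013] F [-4.9 12.4 15.5] gap mm 62.89728323930854 ff 53.92505306750536 j [-0.19 -0.1   1.86  0.    1.39 -0.08]
```

View pics/g.png

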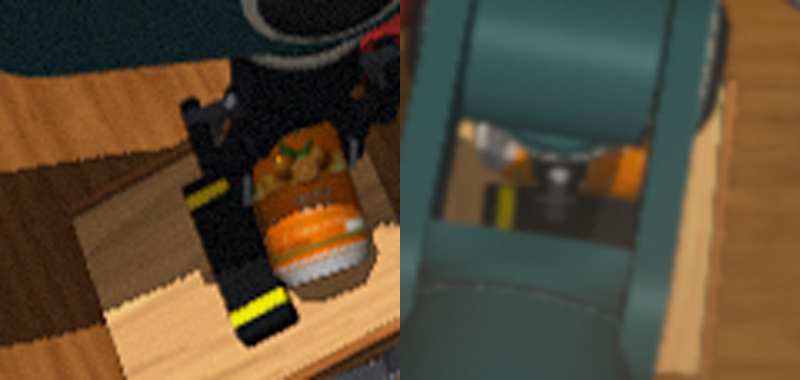

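The can's base end rests on the board beside the chock (left panel: rim at (320,270), chock end at (265,320)). The can is still tilted and firmly gripped. I'll ease downhill toward the chock and open in small steps.

{"op": "apply_moves", "data": {"moves": [{"claw":61.5,"x":-2,"y":0,"z":0,"turn":0},{"claw":61.5,"x":-4,"y":0,"z":-1,"turn":0},{"claw":61.5,"x":-5,"y":0,"z":-1,"turn":0},{"claw":61.5,"x":-5,"y":0,"z":-1,"turn":0}], "newtons": 20}}

```text
clock: 13.73
eef_pos: [0.5385, -0.0775, 0.112]
eef_rot: [2.335, 2.099, 0.002]
contact_force: [-0.2, 1.1, 5.6]
finger_gap: 0.732
finger_force: 52.6
```

{"op": "apply_moves", "data": {"moves": [{"claw":63.3,"x":0,"y":0,"z":0,"turn":0},{"claw":63.3,"x":0,"y":0,"z":0,"turn":0}]}}

```text
clock: 13.9
eef_pos: [0.5384, -0.0772, 0.1116]
eef_rot: [2.336, 2.099, 0.002]
contact_force: [1.3, 3.8, 6.6]
finger_gap: 0.745
finger_force: 18.3
```

{"op": "apply_moves", "data": {"moves": [{"claw":63.3,"x":0,"y":0,"z":-2,"turn":0},{"claw":63.3,"x":0,"y":0,"z":-4,"turn":0},{"claw":63.3,"x":0,"y":0,"z":-6,"turn":0},{"claw":63.3,"x":0,"y":0,"z":-6,"turn":0}]}}

```text
clock: 14.23
eef_pos: [0.5382, -0.0764, 0.1056]
eef_rot: [-2.336, -2.1, -0.003]
contact_force: [-3.2, 9.2, 11.0]
finger_gap: 0.743
finger_force: 17.4
```

```bash
python3 st.py
```

```text
t 14.23 mm [538.2 -76.4 105.6] tool y deg -6.08 rotnorm 3.1410646109294555 [-2.33581462 -2.10005899 -0.00303494] F [-3.2  9.2 11. ] gap mm 63.41215644354337 ff 17.42730005644262 j [-0.19 -0.11  1.87  0.    1.38 -0.08]
```

{"op": "apply_moves", "data": {"moves": [{"claw":63.3,"x":0,"y":0,"z":-2,"turn":0},{"claw":63.3,"x":0,"y":0,"z":-4,"turn":0},{"claw":63.3,"x":0,"y":0,"z":-6,"turn":0},{"claw":63.3,"x":0,"y":0,"z":-6,"turn":0}]}}

```text
clock: 14.57
eef_pos: [0.538, -0.0768, 0.0989]
eef_rot: [-2.336, -2.1, -0.001]
contact_force: [-0.6, 4.7, 5.3]
finger_gap: 0.741
finger_force: 16.5
```

```bash
cat > can.py <<'E'
from h import *
from plant import *
import sys
from scipy.optimize import least_squares
np.set_printoptions(precision=1,suppress=True)
C=np.array([.5005,-.085,.0582]); a=np.radians(-6.1);t=np.radians(20)
u=np.array([np.cos(a)*np.cos(t),np.sin(a)*np.cos(t),np.sin(t)]); n=np.array([-np.cos(a)*np.sin(t),-np.sin(a)*np.sin(t),np.cos(t)]); w=np.cross(n,u); M=np.c_[u,w,n]
Ps=[]
for nm in("scene","top"):
    c=camera(nm); np.savez(f"{nm}{sys.argv[1]}.npz",**c); c["hsv"]=cv2.cvtColor(c["color"],cv2.COLOR_RGB2HSV)
    m=mask(c,(5,185,60),(22,255,255),(200,170,400,340) if nm=="scene" else (270,190,390,310))>0
    P=(cloud(c,m)-C)@M*1000; k=(P[:,2]>26)&(P[:,2]<110)&(abs(P[:,0]-50)<45)&(abs(P[:,1])<90); Ps.append(P[k])
P=np.vstack(Ps); print([len(p) for p in Ps], P.min(0),P.max(0))
def ax(q): v=np.array([q[2],1,q[3]]); return v/np.linalg.norm(v)
def f(q):
    d=P-np.array([q[0],0,q[1]]); v=ax(q); return np.linalg.norm(d-np.outer(d@v,v),axis=1)-33
q=least_squares(f,[50,40,0,.2],loss="soft_l1",f_scale=2).x; v=ax(q); e=np.percentile(P@v,[1,99])
print("can at deck y=0: x,z",q[:2],"yaw,tilt deg",np.degrees(np.arctan(q[2:])),"rms",f(q).std(),"label along",e)
E
python3 st.py; python3 can.py 5
```

```text
t 14.57 mm [538.  -76.8  98.9] tool y deg -6.09 rotnorm 3.141151472288239 [-2.33599008e+00 -2.09999544e+00 -1.43592331e-03] F [-0.6  4.7  5.3] gap mm 63.286117206558394 ff 16.52272482467197 j [-0.19 -0.1   1.88  0.    1.37 -0.08]
[681, 161] [ 19.9 -46.6  33.4] [ 90.8  48.5 101.2]
can at deck y=0: x,z [53.2 39.9] yaw,tilt deg [ 4.5 11.9] rms 2.7750075866950388 label along [-26.2  64.2]
```

{"op": "apply_moves", "data": {"moves": [{"claw":63.3,"x":0,"y":0,"z":-2,"turn":0},{"claw":63.3,"x":0,"y":0,"z":-4,"turn":0},{"claw":63.3,"x":0,"y":0,"z":-4,"turn":0}]}}

```text
clock: 14.92
eef_pos: [0.5378, -0.0769, 0.0947]
eef_rot: [-2.336, -2.1, -0.001]
contact_force: [-0.6, 4.3, 2.0]
finger_gap: 0.74
finger_force: 16.2
```

```bash
python3 st.py; python3 can.py 6
```

```text
t 14.92 mm [537.8 -76.9  94.7] tool y deg -6.09 rotnorm 3.1410667709591595 [-2.33591334e+00 -2.09995446e+00 -7.68970044e-04] F [-0.6  4.3  2. ] gap mm 63.21073119894717 ff 16.19035135347076 j [-0.19 -0.1   1.88  0.    1.36 -0.08]
[624, 161] [ 19.9 -43.7  32. ] [ 90.3  51.2 102. ]
can at deck y=0: x,z [52.1 37.2] yaw,tilt deg [2.5 7.2] rms 3.427857731639197 label along [-31.7  59.6]
```

{"op": "apply_moves", "data": {"moves": [{"claw":63.3,"x":0,"y":0,"z":-1.5,"turn":0},{"claw":63.3,"x":0,"y":0,"z":-3,"turn":0},{"claw":63.3,"x":0,"y":0,"z":-3,"turn":0}]}}

```text
clock: 15.27
eef_pos: [0.5378, -0.0771, 0.0916]
eef_rot: [-2.336, -2.1, -0.0]
contact_force: [-1.2, 4.6, 2.9]
finger_gap: 0.746
finger_force: 16.1
```

```bash
python3 st.py; python3 can.py 7
```

```text
t 15.27 mm [537.8 -77.1  91.6] tool y deg -6.1 rotnorm 3.141262535548103 [-2.33621390e+00 -2.09991305e+00 -3.53328602e-04] F [-1.2  4.6  2.9] gap mm 63.71278978550539 ff 16.0908555516653 j [-0.19 -0.1   1.89  0.    1.35 -0.08]
[591, 174] [ 19.8 -42.7  32. ] [88.6 53.3 95. ]
can at deck y=0: x,z [51.3 35.2] yaw,tilt deg [1.3 4.1] rms 2.998661149629539 label along [-35.3  56.9]
```

{"op": "apply_moves", "data": {"moves": [{"claw":63.3,"x":0,"y":0,"z":-1.5,"turn":0},{"claw":63.3,"x":0,"y":0,"z":-3,"turn":0},{"claw":63.3,"x":0,"y":0,"z":-3,"turn":0}]}}

```text
clock: 15.62
eef_pos: [0.5378, -0.0772, 0.0886]
eef_rot: [-2.336, -2.1, -0.0]
contact_force: [-1.1, 3.6, 4.1]
finger_gap: 0.743
finger_force: 16.1
```

```bash
python3 st.py; python3 can.py 8
```

```text
t 15.62 mm [537.8 -77.2  88.6] tool y deg -6.1 rotnorm 3.141338792933086 [-2.33634983e+00 -2.09987591e+00 -1.64260071e-04] F [-1.1  3.6  4.1] gap mm 63.469287829567456 ff 16.052002708311193 j [-0.19 -0.1   1.89  0.    1.35 -0.08]
[541, 170] [ 20.  -40.5  30. ] [83.7 54.1 90.4]
can at deck y=0: x,z [50.5 33.2] yaw,tilt deg [0.3 0.8] rms 2.1798563453498274 label along [-37.5  53.6]
```

Nearly level, at deck x 50.5 (bearing on the chock would be 50.3). Nudging it down and downhill onto the chock.

{"op": "apply_moves", "data": {"moves": [{"claw":63.3,"x":0,"y":0,"z":-1,"turn":0},{"claw":63.3,"x":-1,"y":0,"z":-1.3,"turn":0},{"claw":63.3,"x":-2,"y":0,"z":-1.7,"turn":0},{"claw":63.3,"x":-2,"y":0,"z":-1.7,"turn":0}]}}

```text
clock: 16.05
eef_pos: [0.5362, -0.0777, 0.0875]
eef_rot: [2.336, 2.099, 0.001]
contact_force: [2.8, 1.5, 5.1]
finger_gap: 0.742
finger_force: 16.3
```

```bash
python3 st.py; python3 can.py 9
```

```text
t 16.05 mm [536.2 -77.7  87.5] tool y deg -6.11 rotnorm 3.140146544958134 [2.33554085e+00 2.09899218e+00 1.03059419e-03] F [2.8 1.5 5.1] gap mm 63.326426138192225 ff 16.255616992420983 j [-0.19 -0.1   1.9  -0.    1.34 -0.08]
[544, 169] [  5.5 -40.3  31.9] [86.6 54.4 99.2]
can at deck y=0: x,z [48.6 32.7] yaw,tilt deg [-0.2  0. ] rms 3.56340202840621 label along [-39.5  53.2]
```

{"op": "apply_moves", "data": {"moves": [{"claw":63.3,"x":-0.7,"y":0,"z":-0.3,"turn":0},{"claw":63.3,"x":-0.7,"y":0,"z":-0.3,"turn":0},{"claw":63.3,"x":-0.7,"y":0,"z":-0.3,"turn":0}]}}

```text
clock: 16.4
eef_pos: [0.5355, -0.0777, 0.0872]
eef_rot: [2.336, 2.099, 0.001]
contact_force: [3.5, 0.5, 5.0]
finger_gap: 0.741
finger_force: 16.4
```

{"op": "apply_moves", "data": {"moves": [{"claw":64,"x":0,"y":0,"z":0,"turn":0},{"claw":65,"x":0,"y":0,"z":0,"turn":0},{"claw":66,"x":0,"y":0,"z":0,"turn":0},{"claw":67,"x":0,"y":0,"z":0,"turn":0},{"claw":68,"x":0,"y":0,"z":0,"turn":0},{"claw":69,"x":0,"y":0,"z":0,"turn":0},{"claw":70,"x":0,"y":0,"z":0,"turn":0},{"claw":70,"x":0,"y":0,"z":0,"turn":0}]}}

```text
clock: 17.07
eef_pos: [0.5351, -0.0774, 0.0866]
eef_rot: [-2.336, -2.1, 0.0]
contact_force: [1.3, 0.6, -0.3]
finger_gap: 0.82
finger_force: 0.0
```

```bash
python3 st.py; python3 can.py 10
```

```text
t 17.07 mm [535.1 -77.4  86.6] tool y deg -6.1 rotnorm 3.141486954118152 [-2.33647898e+00 -2.09995386e+00  1.48566651e-04] F [ 1.3  0.6 -0.3] gap mm 70.01303695516239 ff 0.0 j [-0.19 -0.1   1.9  -0.    1.34 -0.08]
[536, 162] [ 16.6 -41.   34.7] [85.9 54.4 88.6]
can at deck y=0: x,z [47.8 32.7] yaw,tilt deg [-0.1 -0.2] rms 2.45503272851304 label along [-39.2  52. ]
```

{"op": "apply_moves", "data": {"moves": [{"claw":76,"x":0,"y":0,"z":0,"turn":0},{"claw":82,"x":0,"y":0,"z":0,"turn":0},{"claw":82,"x":0,"y":0,"z":2,"turn":0},{"claw":82,"x":0,"y":0,"z":8,"turn":0},{"claw":82,"x":0,"y":0,"z":20,"turn":0},{"claw":82,"x":0,"y":0,"z":40,"turn":0},{"claw":82,"x":0,"y":0,"z":70,"turn":0},{"claw":82,"x":0,"y":0,"z":100,"turn":0}]}}

```text
clock: 17.83
eef_pos: [0.5348, -0.0773, 0.1886]
eef_rot: [-2.336, -2.1, 0.0]
contact_force: [0.6, -0.6, 0.8]
finger_gap: 0.958
finger_force: 0.0
```

{"op": "apply_moves", "data": {"moves": [{"claw":82,"x":-2,"y":-30,"z":20,"turn":0},{"claw":82,"x":-4,"y":-60,"z":40,"turn":0},{"claw":82,"x":-6,"y":-90,"z":50,"turn":0},{"claw":82,"x":-8,"y":-120,"z":50,"turn":0},{"claw":82,"x":-10,"y":-155,"z":50,"turn":0},{"claw":82,"x":-12,"y":-190,"z":50,"turn":0},{"claw":82,"x":-14,"y":-225,"z":50,"turn":0},{"claw":82,"x":-16,"y":-260,"z":50,"turn":0}]}}

```text
clock: 18.5
eef_pos: [0.5187, -0.3391, 0.2382]
eef_rot: [2.336, 2.099, 0.0]
contact_force: [0.6, 0.2, 0.5]
finger_gap: 0.959
finger_force: 0.0
```

```bash
python3 st.py; python3 can.py 11; python3 ck.py 11; python3 - <<'E'
from h import *
a=load("scene",11)["color"][120:350,150:450];b=load("top",11)["color"][180:330,170:420]
cv2.imwrite("pics/h.png",np.hstack([cv2.resize(x[:,:,::-1],(400,320),interpolation=cv2.INTER_CUBIC) for x in(a,b)]))
E
```

```text
t 18.5 mm [ 518.7 -339.1  238.2] tool y deg -6.11 rotnorm 3.140347993053746 [2.33571950e+00 2.09909498e+00 4.30595341e-04] F [0.6 0.2 0.5] gap mm 81.87413223757419 ff 0.0 j [-0.62 -0.01  1.56 -0.    1.59 -0.51]
[444, 740] [ 16.1 -37.1  27.6] [81.4 56.7 74.8]
can at deck y=0: x,z [47.3 32.9] yaw,tilt deg [-0.4 -0.8] rms 2.1635453591560863 label along [-36.9  52.7]
[np.int32(72), np.int32(43)] bands deck mm [[ -5.4205  45.3926  20.    ]
 [ -5.58   -44.6988  20.    ]] mid [-5.5003  0.3469 20.    ] angle 0.10143814704174015
depth height [17.6408 20.4852 24.3124]
```

View pics/h.png

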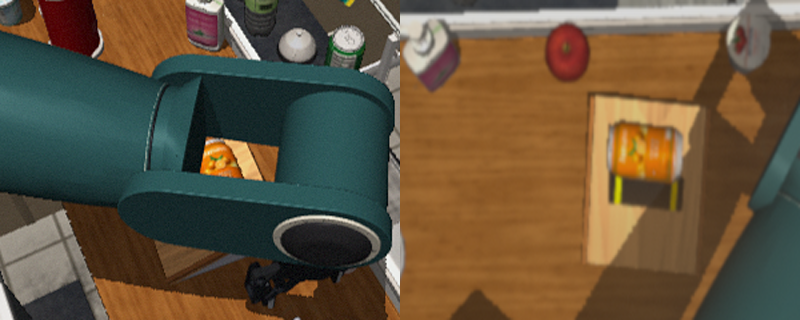

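The top view shows the can lying parallel to the chock and against its uphill side, at (645,150), with the chock at (645,193). The apple, tub and bottle are where they were. One stability check, then I hand in.

{"op": "apply_moves", "data": {"moves": [{"claw":82,"x":0,"y":0,"z":0,"turn":0},{"claw":82,"x":0,"y":0,"z":0,"turn":0},{"claw":82,"x":0,"y":0,"z":0,"turn":0},{"claw":82,"x":0,"y":0,"z":0,"turn":0},{"claw":82,"x":0,"y":0,"z":0,"turn":0},{"claw":82,"x":0,"y":0,"z":0,"turn":0},{"claw":82,"x":0,"y":0,"z":0,"turn":0},{"claw":82,"x":0,"y":0,"z":0,"turn":0}]}}

```text
clock: 19.27
eef_pos: [0.5192, -0.3371, 0.2367]
eef_rot: [2.336, 2.1, 0.0]
contact_force: [0.5, -0.2, -0.2]
finger_gap: 0.961
finger_force: 0.0
```

```bash
python3 can.py 12; python3 ck.py 12; python3 -c "
from plant import *
print(job_done())"
```

```text
[436, 739] [ 15.8 -37.   27.6] [81.2 55.6 72.4]
can at deck y=0: x,z [47.1 33.1] yaw,tilt deg [-0.  -0.8] rms 2.121313798721325 label along [-36.6  53. ]
[np.int32(72), np.int32(44)] bands deck mm [[ -5.4205  45.3926  20.    ]
 [ -5.1764 -44.6865  20.    ]] mid [-5.2984  0.353  20.    ] angle -0.15527424240365525
depth height [16.1848 21.1992 24.7737]
the job is handed in; nothing more can be done
None
```

I've handed the job in at about 19 s: the chock lies flat and square across the middle of the board, the can rests against its uphill side, parallel and still, and the apple, tub and sanitizer bottle were not touched.

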